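# Clip an aluminium channel into the hold-down jig

### The arm

A 6-joint arm with a two-finger parallel gripper is mounted at the origin on a cart in front of the work surface, level with it; the furniture and walls round the work are solid. World frame = base frame: x ahead of the robot, y to its left, z up, the work surface at z = 0. Lengths are in m, angles in rad, forces in N, time in s.
With the tool pointing down it reaches from about 0.35 to 0.975 m from the base axis. Payload 7.1 kg.
Tool frame: the origin (TCP) lies at the very end of the fingers, on their centre line; the grasp point (between the pads) lies 19 mm behind it; z points along the fingers, y is the line along which they close (so a half turn about z gives the same grasp; the last joint's range is limited). The gripper opens to 88 mm and grips with 3 to 60 N. Pads are 20 mm wide; open, the fingers measure 115 mm over their backs; the gripper's body (75 mm by 178 mm) begins 61 mm behind the grasp point.
Start: joints at [1.238, 0.423, 1.63, -0, 1.089, -0.019], TCP at [0.193, 0.594, 0.223] pointing down, gripper open.
Joint ranges: [-3, 3], [-0.9, 2.11], [0.09, 2.58], [-1.31, 4.45], [0.11, 2.69], [-2.54, 2.54]. Speed limits (rad/s): [2.39, 2.39, 3.01, 3.14, 3.14, 3.14].

### API

Orientations are given as a rotation vector (axis times angle).
In Python, from station import ctrl gives the robot as it stands. The module is installed in compiled form; this text tells all that it offers.
- The arm moves only by the shell command python3 -m crank 'ROWS' [OPENING] [FORCE]. ROWS is JSON, a list of rows, each an object with "xyz": the shift along the tool's x, y, z in m, a list of three; "twist": the turn about the tool's z in degrees. In form: [{"xyz": [x, y, z], "twist": twist}, ...]. A call has 1 to 8 rows; each row is the pose to reach, as a shift and turn from the pose commanded when the call began, along the tool's axes at that moment; what a row does not reach only later rows make up. A row lasts 1/8 s, in which the tool goes at most 62.5 mm and 10.7 degrees, less where a joint would pass 70% of its speed; a pose out of reach is approached as far as the arm can. A call with a gripper value outside its range is refused whole. OPENING is the finger opening in m, from 0 to 0.0878, set as the call begins (- or left out, the last holds). The fingers move at their own pace and stop on an object; FORCE is the grip in N (left out, the last holds). Time passes only in rows, so rows that repeat a pose let the fingers close. It gives the time, the measured TCP pose, the force, the opening and the grip force at its end, in the units of the state.
- ctrl.observe(): the state, without advancing time (a new reading comes with each control period).
- ctrl.camera(name): name is "scene" or "top" or "wrist"; returns (picture, depth): 384x512x3 uint8, red, green, blue; 384x512 float32, m along the optical axis (not along the pixel's ray), 0 where there is no reading.
- ctrl.camera_model(name): a dict with "mtx" (3x3 intrinsics, pixels), "k1" (the pictures are not rectified: a ray, as slopes to the right and down, at radius r is drawn at 1 + k1 r^2 times it, then the intrinsics apply), "extrinsics" (4x4, takes a point from world to camera coordinates). Camera axes: x right, y up, looking along -z (the intrinsics and any distortion apply to the point x, -y, -z); pixel columns grow to the right and rows downward; lengths in m; the calibration is good to about 2 mm. A picture is of the moment at which its call begins: read the wrist's pose just before it. camera_model takes no time and is no camera call; for the wrist camera it gives the pose at the moment of the call.
- ctrl.close_job(): hands the job in; it is judged then, once.
The state is a dict: "time": time; "joint_pos": joint angles; "qd": joint speeds; "tau": joint torques, N m; "ee_pos": TCP position; "ee_rot": TCP orientation; "ft_force": force on the tool from outside, world axes, zero at the start; "ft_torque": the same for the moment, N m; "gripper_width": finger opening in m; "grip_force": force on a finger pad.
Only numpy, scipy, OpenCV 4.12 (cv2) and the standard library are available. Lean on these libraries where they do the work, as an engineer would, in place of code of your own. Each camera call takes 0.05 s, during which the arm holds its last target. There are 200 camera calls.

### The job

Clamp the aluminium channel offcut in the blue jig, ready for drilling: swing the spring clip up by its red bar until it stays open, lay the channel lengthwise along the black rubber strip, ends level with the strip's ends and trough upward as it lies now, then swing the clip back down so that it presses on the channel. Let go of everything.

Things in the scene. Friction and masses are not known exactly. Their poses are not given: they have to be found in the camera images.
- jig: Fixed blue plate, 164 mm (x) by 94 mm (y -68 to +26), top at z = 10 mm. Origin on the bench under the centre of its black rubber strip (150 mm along x, 28 mm along y, flush), where the channel goes. Clip hinge axis: parallel to x at y = -48, z = 30 mm; hinge block 38 mm tall. The clip crosses the strip at x = -59 to -41 mm; open, it stands over the hinge, 125 mm tall, bar x = -105 to -41.
- clip (a joint): Angle of the spring clip, rad, growing as it rises. -0.12: down on nothing (start); 0: pad flat on the channel's top; 1.45: fully open. Damped hinge with over-centre spring: below 0.8 it presses down (about 3 N at the bar to lift it), above 0.8 it swings open and stays at 1.45. Brought back below 0.8 it closes by itself and presses with about 5 N.
- clip_bar (a point): Mid-point of the clip's red round bar's free length (46 mm, 12 mm diameter, parallel to the jig's x, at jig x = -84 mm). Pinch it from above, fingers on its two y sides. It is 86 mm from the hinge axis along the clip's arm and 20 mm above the arm (joint 0: jig y = +38, z = 50 mm) and swings about the hinge axis in the jig's y-z plane. The point turns with the clip.
- channel: Loose bare aluminium U-channel offcut, 150 mm long (its x), 24 mm wide (its y), 12 mm high, 2 mm walls, trough upward, about 30 g. Origin at the centre of its underside. Either way round will do. Held across its width 30 mm from its middle, at the end away from the clip, the hand stays clear of the open clip.

How it is judged:
By the outcome, as a careful person would: the job done as asked, in the order asked, and still so for the second after the job is handed in, with the robot touching nothing.
It also fails if it takes over 67 s, if anything falls off the work surface, if the arm or the gripper's body presses on something with over 40 N, if the wrist force passes 120 N, or if a joint passes its speed limit or range.

## Working session

There is one attempt and no reset: what is moved stays moved. The work goes in short steps, Python scripts to look and compute and a shell command to move; the robot and the scene stay as the last step left them, time stands still between calls to the robot, and variables do not carry over. Pictures are saved under pics/ and viewed, at most 10 in all, crops included, and the job is handed in when it is done.

```bash
mkdir -p pics; cat > h.py <<'E'
import numpy as np, cv2
from station import ctrl
from scipy.spatial.transform import Rotation as R
def snap(n,f):
    m=ctrl.camera_model(n); p,d=ctrl.camera(n); cv2.imwrite('pics/'+f+'.png',p[:,:,::-1]); np.savez('pics/'+f+'.npz',p=p,d=d,K=m['mtx'],k1=m['k1'],E=m['extrinsics']); return p,d,m
def ld(f): return np.load('pics/'+f+'.npz')
def ray(z,u,v):
    K=z['K'];k1=float(z['k1']);q=np.array([(u-K[0,2])/K[0,0],(v-K[1,2])/K[1,1]]);s=q.copy()
    for _ in range(20): s=q/(1+k1*(s@s))
    E=z['E'];o=-E[:3,:3].T@E[:3,3];return o,E[:3,:3].T@np.array([s[0],-s[1],-1])
def atz(f,u,v,h):
    o,d=ray(ld(f),u,v);return o+d*(h-o[2])/d[2]
def dep(f,u,v):
    z=ld(f);o,d=ray(z,u,v);w=z['d'][int(v)-1:int(v)+2,int(u)-1:int(u)+2];return o+d*np.median(w)
def tri(f,a,g,b):
    o,d=ray(ld(f),*a);p,e=ray(ld(g),*b);A=np.c_[d,-e];t=np.linalg.lstsq(A,p-o,rcond=None)[0]
    x=o+d*t[0];y=p+e*t[1];return (x+y)/2,np.linalg.norm(x-y)
E
python3 - <<'E'
from h import *
a=snap('top','top1')[0];b=snap('scene','sc1')[0]
s=ctrl.observe();print(s['time'],s['ee_pos'],R.from_rotvec(s['ee_rot']).as_matrix().round(3))
for n in('top1','sc1'):
    z=ld(n);print(n,(-z['E'][:3,:3].T@z['E'][:3,3]).round(3))
E
python3 -c "
import cv2
for n in('top1','sc1'):
  cv2.imwrite('pics/'+n+'b.png',cv2.resize(cv2.imread('pics/'+n+'.png'),(768,576)))"
```

```text
0.1 [0.1927242  0.59403847 0.2219818 ] [[-0.951  0.309 -0.   ]
 [ 0.309  0.951 -0.001]
 [ 0.    -0.001 -1.   ]]
top1 [0.364 0.333 0.899]
sc1 [ 0.146 -0.118  0.671]
```

View pics/top1b.png

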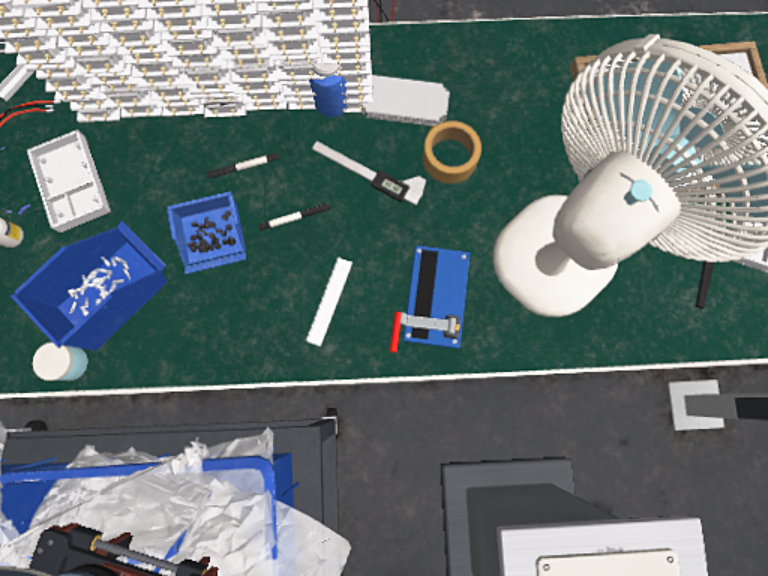

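View pics/sc1b.png

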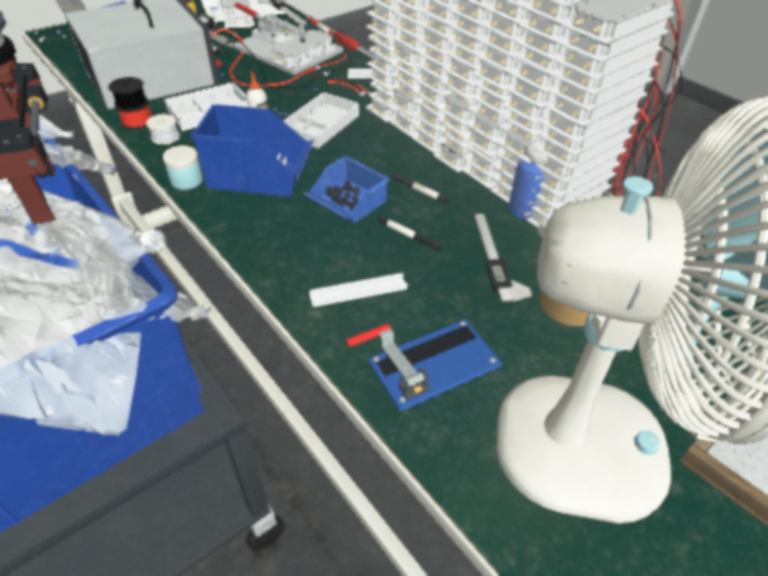

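The top view shows the channel at about (329,302), the jig at about (440,297) and the red bar at about (395,331). The fan stands to the right of the jig. I'll enlarge both views.

```bash
python3 -c "
import cv2
a=cv2.imread('pics/top1.png')[155:245,195:325];cv2.imwrite('pics/tc.png',cv2.resize(a,None,fx=6,fy=6,interpolation=2))
a=cv2.imread('pics/sc1.png')[175:275,200:333];cv2.imwrite('pics/scc.png',cv2.resize(a,None,fx=6,fy=6,interpolation=2))"
```

```text
(no output)
```

View pics/tc.png

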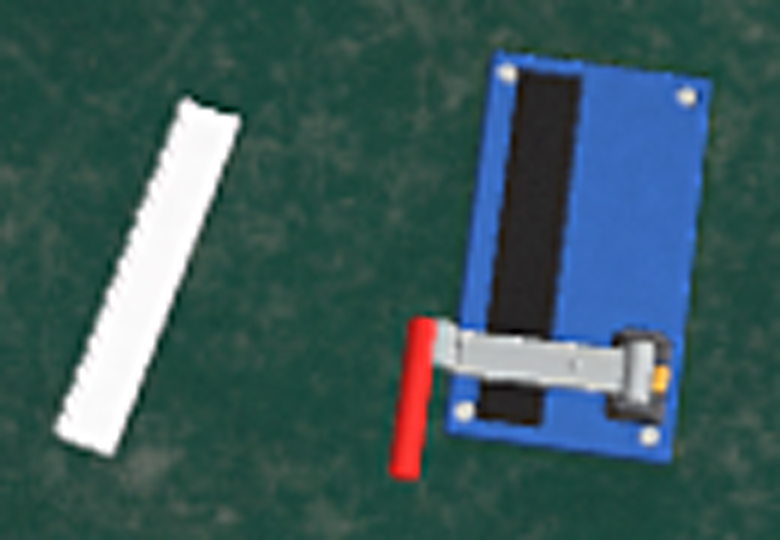

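View pics/scc.png

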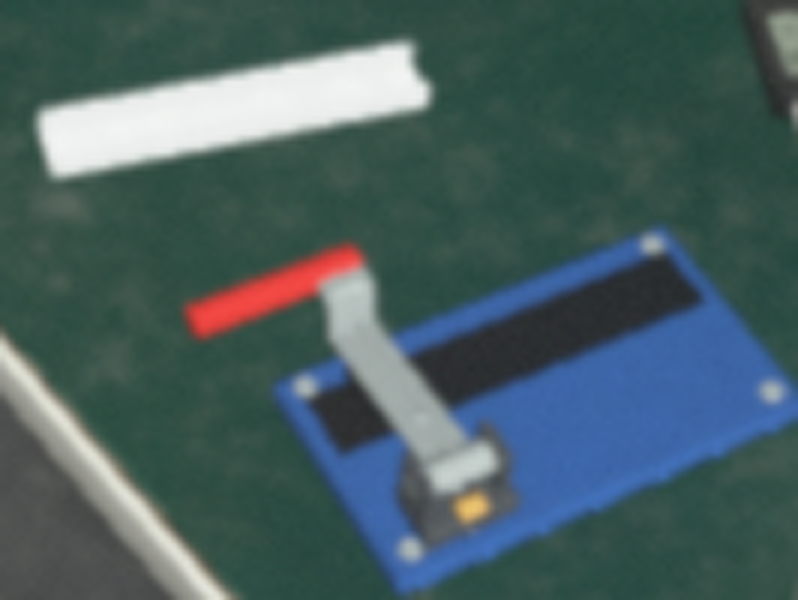

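```bash
cat > m1.py <<'E'
from h import *
T=lambda a:((a[0]+.5)/6-.5+195,(a[1]+.5)/6-.5+155)
S=lambda a:((a[0]+.5)/6-.5+200,(a[1]+.5)/6-.5+175)
P={'s++':((518,73),(655,258)),'s+-':((582,77),(703,297)),'s-+':((478,415),(312,405)),'s--':((543,425),(343,452)),
'barfree':((405,475),(195,320)),'bararm':((424,322),(357,258)),'ch++':((185,98),(413,42)),'ch--':((110,457),(53,178)),'ch-+':((55,435),(38,115)),'ch+-':((242,118),(431,100)),
'scr':((686,97),(771,391))}
for k,(a,b) in P.items():
    x,e=tri('top1',T(a),'sc1',S(b));print(k,x.round(4),round(e,4),'at z',atz('top1',*T(a),.012 if 'ch' in k else .01).round(4),dep('top1',*T(a)).round(4))
E
python3 m1.py
```

```text
s++ [0.5994 0.2556 0.0076] 0.0025 at z [0.5999 0.2551 0.01  ] [0.5997 0.2552 0.0107]
s+- [0.5958 0.2288 0.013 ] 0.0006 at z [0.5969 0.2283 0.01  ] [0.5968 0.2283 0.0104]
s-+ [0.4568 0.28   0.007 ] 0.0 at z [0.4565 0.2802 0.01  ] [0.4563 0.2803 0.0119]
s-- [0.4506 0.2543 0.0126] 0.0006 at z [0.4512 0.2539 0.01  ] [0.4512 0.2538 0.0091]
barfree [0.431  0.312  0.0418] 0.0 at z [0.4334 0.3112 0.01  ] [0.4309 0.312  0.0428]
bararm [0.4918 0.301  0.041 ] 0.0014 at z [0.4958 0.3002 0.01  ] [0.4908 0.3015 0.0436]
ch++ [0.5954 0.3952 0.0128] 0.0016 at z [0.5949 0.3956 0.012 ] [ 0.5982  0.3965 -0.0007]
ch-- [ 0.4478  0.4318 -0.0013] 0.0012 at z [0.446  0.4306 0.012 ] [0.447  0.4318 0.0008]
ch-+ [0.4562 0.4528 0.011 ] 0.0004 at z [0.456  0.4528 0.012 ] [0.4571 0.4543 0.0008]
ch+- [0.5873 0.3724 0.0035] 0.0001 at z [0.5852 0.372  0.012 ] [0.5877 0.3725 0.002 ]
scr [0.5862 0.1851 0.0103] 0.0002 at z [0.5862 0.1851 0.01  ] [0.5863 0.185  0.0099]
```

```bash
python3 - <<'E'
from h import *
z=ld('top1');pts=np.array([dep('top1',u,v) for u in range(150,480,3) for v in range(20,260,3) if z['d'][v,u]>0])
print('y bins 2cm -> max z per x bin 5cm, x from .3')
for y in np.arange(.0,.26,.02):
    print(round(y,2),[ (lambda q: round(float(q.max()),3) if len(q) else None)(pts[(abs(pts[:,1]-y-.01)<.01)&(abs(pts[:,0]-x-.025)<.025),2]) for x in np.arange(.35,.75,.05)])
E
python3 -m crank '[{"xyz":[0,0,0],"twist":-8.1}]' 0.05 15
```

```text
y bins 2cm -> max z per x bin 5cm, x from .3
0.0 [0.0, 0.002, 0.022, 0.371, 0.444, 0.456, 0.454, 0.001]
0.02 [0.0, 0.001, 0.026, 0.362, 0.425, 0.453, 0.451, 0.42]
0.04 [0.001, 0.001, 0.311, 0.391, 0.391, 0.437, 0.44, 0.419]
0.06 [0.0, 0.002, 0.338, 0.391, 0.392, 0.416, 0.419, 0.406]
0.08 [0.0, 0.001, 0.338, 0.358, 0.359, 0.339, 0.388, 0.382]
0.1 [0.001, 0.001, 0.002, 0.353, 0.353, 0.028, 0.001, 0.001]
0.12 [0.002, 0.001, 0.001, 0.342, 0.337, 0.019, 0.001, 0.001]
0.14 [0.001, 0.001, 0.002, 0.001, 0.002, 0.001, 0.001, 0.04]
0.16 [0.0, 0.001, 0.001, 0.001, 0.01, 0.001, 0.001, 0.046]
0.18 [-0.0, 0.001, 0.01, 0.011, 0.011, 0.001, 0.001, 0.046]
0.2 [0.001, 0.012, 0.036, 0.011, 0.011, 0.002, 0.001, 0.046]
0.22 [0.0, 0.011, 0.037, 0.011, 0.012, 0.002, 0.002, 0.046]
0.24 [0.001, 0.011, 0.029, 0.012, 0.012, 0.009, 0.007, 0.009]
time: 0.22
ee_pos: [0.1928, 0.5942, 0.2222]
ee_rot: [-0.266, -3.13, 0.001]
ft_force: [0.3, 0.6, 0.5]
gripper_width: 0.0811
grip_force: 0.0
```

```bash
cat >> h.py <<'E'
J=np.array([.5261,.2544]);YAW=np.radians(-9.9)
def jw(x,y): # jig mm -> world m
    c,s=np.cos(YAW),np.sin(YAW);return J+np.array([c*x-s*y,s*x+c*y])/1000
def wj(p):
    c,s=np.cos(YAW),np.sin(YAW);d=np.array(p[:2])-J;return np.array([c*d[0]+s*d[1],-s*d[0]+c*d[1]])*1000
def bar(t): return -48+86*np.cos(t)-20*np.sin(t), (30+86*np.sin(t)+20*np.cos(t))/1000
def rel(xy,z,yaw=None):
    s=ctrl.observe();M=R.from_rotvec(s['ee_rot']).as_matrix()
    t=M.T@(np.r_[xy,z]-s['ee_pos']);a=np.degrees(np.arctan2(-M[0,1],M[1,1]))
    print('t',round(s['time'],2),'ee',s['ee_pos'].round(4),'shift mm',(t*1000).round(1),'yaw now',a.round(2),'twist',None if yaw is None else -(yaw-a+90)%180-90 if False else ((a-yaw+90)%180-90).round(1),'F',s['ft_force'].round(1))
E
python3 -c "
from h import *
y,z=bar(-.12);print(jw(-84,y),z)
rel(jw(-84,y),.13,-9.9)"
```

```text
[0.45018943 0.30802554] 0.039560922890230256
t 0.23 ee [0.1928 0.5942 0.2222] shift mm [-302.  -238.6   92.3] yaw now -9.7 twist 0.2 F [0.3 0.6 0.5]
```

```bash
python3 -m crank '[{"xyz":[-45,-35,0],"twist":0}]' 2>&1 | head -0; python3 -m crank '[{"xyz":[-0.043,-0.034,0],"twist":0},{"xyz":[-0.086,-0.068,0],"twist":0},{"xyz":[-0.129,-0.102,0.01],"twist":0},{"xyz":[-0.172,-0.136,0.03],"twist":0},{"xyz":[-0.215,-0.17,0.05],"twist":0},{"xyz":[-0.258,-0.204,0.075],"twist":0},{"xyz":[-0.302,-0.239,0.092],"twist":0},{"xyz":[-0.302,-0.239,0.092],"twist":0}]'
python3 -c "
from h import *
snap('wrist','w1');y,z=bar(-.12);rel(jw(-84,y),.021,-9.9)
cv2.imwrite('pics/w1b.png',cv2.resize(cv2.imread('pics/w1.png'),(768,576)))"
```

```text
time: 1.35
ee_pos: [0.4925, 0.2579, 0.1291]
ee_rot: [-0.278, -3.127, 0.003]
ft_force: [-0.2, -0.5, 0.4]
gripper_width: 0.0501
grip_force: 0.0
t 1.4 ee [0.4917 0.2594 0.1298] shift mm [ 49.2  40.7 108.8] yaw now -10.08 twist -0.2 F [-0.6  0.7 -1. ]
```

View pics/w1b.png

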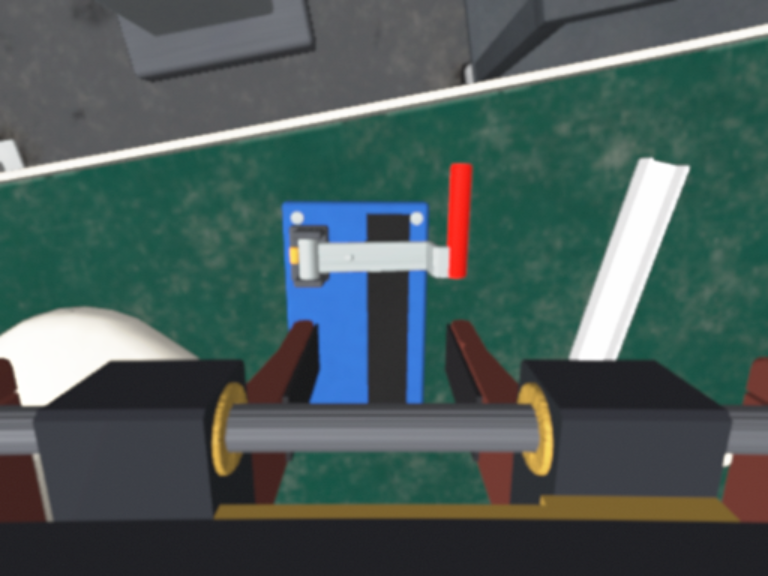

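The wrist view shows the jig square with the hand. The red bar runs from (460,165) to (458,277), and the strip's -x end spans (367,214) to (410,214). I also ran a stray first command by mistake, so the hand overshot by about 5 cm without touching anything. Next I'll check the bar from this view.

```bash
python3 -c "
from h import *
f=lambda a:((a[0]+.5)/1.5-.5,(a[1]+.5)/1.5-.5)
for n,a,h in(('free',(460,166),.04),('arm',(458,276),.04),('s-+',(410,214),.01),('s--',(367,214),.01),('scrnear',(297,218),.01),('ch',(642,158),.012),('ch',(688,168),.012)):
  p=atz('w1',*f(a),h);print(n,p.round(4),'dep',dep('w1',*f(a)).round(4),'jig',wj(p).round(1))
T=lambda a:((a[0]+.5)/6-.5+195,(a[1]+.5)/6-.5+155)
print(tri('w1',f((460,166)),'top1',T((405,475))),tri('w1',f((367,214)),'top1',T((543,425))))
rel([.4525,.308],.021)
"
```

```text
free [0.4325 0.3132 0.04  ] dep [0.4324 0.3123 0.045 ] jig [-102.3   41.8]
arm [0.4945 0.3038 0.04  ] dep [0.4927 0.3029 0.0468] jig [-39.6  43.2]
s-+ [0.4567 0.283  0.01  ] dep [0.4566 0.2829 0.0115] jig [-73.2  16.3]
s-- [0.4519 0.256  0.01  ] dep [0.4518 0.2561 0.0113] jig [-73.4 -11.2]
scrnear [0.4466 0.2115 0.01  ] dep [0.4464 0.2119 0.0121] jig [-71. -56.]
ch [0.4484 0.427  0.012 ] dep [0.4492 0.433  0.0013] jig [-106.2  156.7]
ch [0.4594 0.454  0.012 ] dep [0.4593 0.4534 0.0128] jig [-100.   185.1]
(array([0.4316213 , 0.3122755 , 0.04386789]), np.float64(0.0016910024309906486)) (array([0.44726641, 0.25820707, 0.05627417]), np.float64(0.0013177263416586373))
t 1.4 ee [0.4917 0.2594 0.1298] shift mm [ 46.9  41.1 108.8] yaw now -10.08 twist None F [-0.6  0.7 -1. ]
```

```bash
sed -i 's/\.5261,\.2544/.5268,.2555/' h.py; python3 -m crank '[{"xyz":[0.023,0.021,0.0],"twist":0},{"xyz":[0.046,0.042,0.02],"twist":0},{"xyz":[0.046,0.042,0.065],"twist":0},{"xyz":[0.046,0.042,0.109],"twist":0},{"xyz":[0.046,0.042,0.109],"twist":0},{"xyz":[0.046,0.042,0.109],"twist":0}]'; python3 -m crank '[{"xyz":[0,0,0],"twist":0},{"xyz":[0,0,0],"twist":0},{"xyz":[0,0,0],"twist":0},{"xyz":[0,0,0],"twist":0},{"xyz":[0,0,0],"twist":0}]' 0.005 20
python3 - <<'E'
from h import *
s=ctrl.observe();print(wj(s['ee_pos']));rel(s['ee_pos'][:2],s['ee_pos'][2])
y0,z0=bar(-.12)
for t in np.arange(.0,1.46,.1):
    y,z=bar(t);print(round(t,2),round(y-y0,1),round((z0-z)*1000,1))
E
```

```text
time: 2.15
ee_pos: [0.4535, 0.3113, 0.023]
ee_rot: [0.269, 3.129, 0.001]
ft_force: [-0.8, 0.3, -0.1]
gripper_width: 0.0499
grip_force: 0.0
time: 2.78
ee_pos: [0.4532, 0.309, 0.0219]
ee_rot: [-0.27, -3.129, 0.003]
ft_force: [0.9, -6.6, 5.3]
gripper_width: 0.0112
grip_force: 20.0
[-81.70171601  40.03544257]
t 2.77 ee [0.4532 0.309  0.0219] shift mm [0. 0. 0.] yaw now -9.86 twist None F [ 0.9 -6.6  5.3]
0.0 -1.8 -10.4
0.1 -4.2 -18.9
0.2 -7.5 -27.1
0.3 -11.5 -35.0
0.4 -16.4 -42.4
0.5 -21.9 -49.2
0.6 -28.1 -55.5
0.7 -34.9 -61.1
0.8 -42.2 -66.1
0.9 -50.0 -70.2
1.0 -58.1 -73.6
1.1 -66.6 -76.2
1.2 -75.3 -77.8
1.3 -84.0 -78.7
1.4 -92.9 -78.6
```

```bash
python3 -m crank '[{"xyz":[0,-0.002,-0.0104],"twist":0},{"xyz":[0,-0.004,-0.019],"twist":0},{"xyz":[0,-0.0075,-0.027],"twist":0},{"xyz":[0,-0.0115,-0.035],"twist":0},{"xyz":[0,-0.0164,-0.0424],"twist":0},{"xyz":[0,-0.022,-0.049],"twist":0},{"xyz":[0,-0.028,-0.0555],"twist":0},{"xyz":[0,-0.035,-0.061],"twist":0}]'; python3 -c "
from h import *
s=ctrl.observe();rel(jw(-82,bar(.7)[0]),bar(.7)[1]-.019)"
```

```text
time: 3.78
ee_pos: [0.4478, 0.2779, 0.0845]
ee_rot: [0.272, 3.128, 0.007]
ft_force: [-6.1, 12.8, 7.4]
gripper_width: 0.0116
grip_force: 20.0
t 3.77 ee [0.4478 0.2779 0.0845] shift mm [ 0.3 -3.6  2.8] yaw now -9.93 twist None F [-6.1 12.8  7.4]
```

```bash
python3 -m crank '[{"xyz":[0,-0.0075,-0.005],"twist":0},{"xyz":[0,-0.015,-0.0092],"twist":0},{"xyz":[0,-0.023,-0.0126],"twist":0},{"xyz":[0,-0.0316,-0.0151],"twist":0},{"xyz":[0,-0.040,-0.0168],"twist":0},{"xyz":[0,-0.049,-0.0176],"twist":0},{"xyz":[0,-0.058,-0.0176],"twist":0},{"xyz":[0,-0.058,-0.0176],"twist":0}]'; python3 -c "
from h import *
s=ctrl.observe();rel(jw(-82,bar(1.4)[0]),bar(1.4)[1]-.019)"
```

```text
time: 4.78
ee_pos: [0.437, 0.2178, 0.1008]
ee_rot: [-0.271, -3.13, 0.001]
ft_force: [-4.1, -0.1, 8.6]
gripper_width: 0.0116
grip_force: 20.0
t 4.78 ee [0.437  0.2178 0.1008] shift mm [ 0.1 -0.5  1.7] yaw now -9.9 twist None F [-4.1 -0.1  8.6]
```

Next I'll open the fingers, lift clear and look.

```bash
python3 -m crank '[{"xyz":[0,0,0],"twist":0},{"xyz":[0,0,0],"twist":0},{"xyz":[0,0,-0.02],"twist":0},{"xyz":[0,0,-0.06],"twist":0},{"xyz":[0,0,-0.09],"twist":0},{"xyz":[0,0.04,-0.09],"twist":0},{"xyz":[0,0.09,-0.09],"twist":0},{"xyz":[0,0.13,-0.09],"twist":0}]' 0.05; python3 - <<'E'
from h import *
snap('top','top2');
def c(u): return atz
z=ld('top2');p=z['p'].astype(int);m=(p[:,:,0]>170)&(p[:,:,1]<70)&(p[:,:,2]<70);v,u=np.nonzero(m)
k=(u>230)&(u<330)&(v>150)
P=np.array([dep('top2',a,b) for a,b in zip(u[k],v[k])]);P=P[P[:,2]>.02];print(len(P),np.median(P,0) if len(P) else 0, wj(np.median(P,0)))
# channel grasp: from top1 corners and w1
ang=-22.6;g=np.array([.5205,.4135])
g2=g+.030*np.array([np.cos(np.radians(ang)),np.sin(np.radians(ang))]);print('grasp',g2);rel(g2,.13,ang)
E
```

```text
time: 5.78
ee_pos: [0.4602, 0.3486, 0.1904]
ee_rot: [0.27, 3.129, 0.001]
ft_force: [-0.7, 0.3, 0.7]
gripper_width: 0.0498
grip_force: 0.0
15 [0.4684855  0.20792871 0.12363174] [-49.2672724  -56.88888378]
grasp [0.54819631 0.40197114]
t 5.83 ee [0.4613 0.3526 0.1906] shift mm [-77.1  63.2  61.1] yaw now -9.81 twist 12.8 F [0.7 3.7 1.3]
```

```bash
python3 -m crank '[{"xyz":[-0.026,0.021,0.0],"twist":4.3},{"xyz":[-0.051,0.042,0.02],"twist":8.6},{"xyz":[-0.077,0.063,0.04],"twist":12.8},{"xyz":[-0.077,0.063,0.06],"twist":12.8},{"xyz":[-0.077,0.063,0.06],"twist":12.8},{"xyz":[-0.077,0.063,0.06],"twist":12.8}]'
python3 -c "
from h import *
snap('wrist','w2');rel([.5482,.4020],.003,-22.6)
cv2.imwrite('pics/w2b.png',cv2.resize(cv2.imread('pics/w2.png'),(768,576)))"
```

```text
time: 6.58
ee_pos: [0.5457, 0.3951, 0.1306]
ee_rot: [-0.617, -3.08, 0.0]
ft_force: [0.0, -0.1, -0.3]
gripper_width: 0.0501
grip_force: 0.0
t 6.62 ee [0.546  0.3954 0.1312] shift mm [  0.6   6.9 128.2] yaw now -22.65 twist -0.0 F [0.7 1.  0.6]
```

View pics/w2b.png

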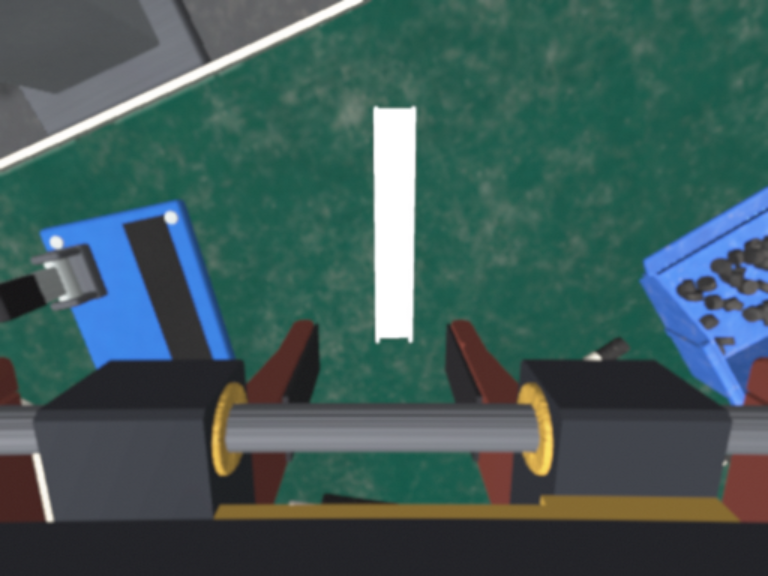

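The channel is in line with the hand. Its ends are at (395,107) and (394,341), and the clip stands open at the left.

```bash
python3 -c "
from h import *
f=lambda a:((a[0]+.5)/1.5-.5,(a[1]+.5)/1.5-.5)
C=[atz('w2',*f(a),.012) for a in((374,107),(416,107),(376,341),(412,341))]
print(np.round(C,4));C=np.array(C);d=C[2:].mean(0)-C[:2].mean(0);print(np.linalg.norm(d),np.degrees(np.arctan2(d[1],d[0])),C.mean(0), np.linalg.norm(C[1]-C[0]))
T=lambda a:((a[0]+.5)/6-.5+195,(a[1]+.5)/6-.5+155)
for a,b in(((374,107),(110,457)),((416,107),(55,435)),((376,341),(242,118)),((412,341),(185,98))): print(tri('w2',f(a),'top1',T(b)))
c=C.mean(0)[:2]; u=d[:2]/np.linalg.norm(d)
rel((c+[.5205,.4135])/2+.03*u,.003,-22.6); rel(c+.03*u,.003)
for a in((150,222),(212,222)): pass
print(wj(atz('w2',*f((124,224)),.01)),wj(atz('w2',*f((167,215)),.01)))
"
```

```text
[[0.449  0.4313 0.012 ]
 [0.4587 0.4545 0.012 ]
 [0.5876 0.3742 0.012 ]
 [0.5971 0.397  0.012 ]]
0.1499685167080946 -22.465924570411477 [0.52309854 0.41423741 0.012     ] 0.025160836791648142
(array([ 0.44726142,  0.43187693, -0.00100246]), np.float64(0.0003347853100169594))
(array([ 0.45739756,  0.45546909, -0.00254797]), np.float64(0.0014326897639338047))
(array([0.5874729 , 0.37292482, 0.00849979]), np.float64(0.0030988765088473848))
(array([0.59551133, 0.39634937, 0.01353049]), np.float64(0.002473358434998995))
t 6.62 ee [0.546  0.3954 0.1312] shift mm [ -0.5   7.8 128.2] yaw now -22.65 twist -0.0 F [0.7 1.  0.6]
t 6.62 ee [0.546  0.3954 0.1312] shift mm [ -1.6   8.6 128.2] yaw now -22.65 twist None F [0.7 1.  0.6]
[-73.58960248 -12.19621333] [-73.12129888  16.3157318 ]
```

```bash
python3 -m crank '[{"xyz":[-0.001,0.008,0.05],"twist":0},{"xyz":[-0.001,0.008,0.09],"twist":0},{"xyz":[-0.001,0.008,0.115],"twist":0},{"xyz":[-0.001,0.008,0.1275],"twist":0},{"xyz":[-0.001,0.008,0.1275],"twist":0},{"xyz":[-0.001,0.008,0.1275],"twist":0}]';  python3 -m crank '[{"xyz":[0,0,0],"twist":0},{"xyz":[0,0,0],"twist":0},{"xyz":[0,0,0],"twist":0},{"xyz":[0,0,0],"twist":0}]' 0.015 20; python3 -m crank '[{"xyz":[0,0,-0.02],"twist":0},{"xyz":[0,0,-0.05],"twist":0},{"xyz":[0,0,-0.075],"twist":0},{"xyz":[0,0,-0.075],"twist":0}]'
python3 -c "
from h import *
J[:]=.528,.2567
rel(jw(30,0),.06,-9.9)"
```

```text
time: 7.38
ee_pos: [0.5512, 0.4031, 0.0044]
ee_rot: [0.617, 3.079, 0.003]
ft_force: [0.4, 0.9, -0.5]
gripper_width: 0.05
grip_force: 0.0
time: 7.88
ee_pos: [0.5505, 0.4026, 0.0032]
ee_rot: [0.618, 3.08, 0.0]
ft_force: [-0.4, -0.6, 3.8]
gripper_width: 0.0242
grip_force: 20.0
time: 8.38
ee_pos: [0.5519, 0.4036, 0.081]
ee_rot: [0.617, 3.077, 0.006]
ft_force: [-0.1, -0.0, -1.2]
gripper_width: 0.0241
grip_force: 20.0
t 8.38 ee [0.5519 0.4036 0.081 ] shift mm [ -63.8 -138.2   20.5] yaw now -22.68 twist -12.8 F [-0.1 -0.  -1.2]
```

```bash
python3 -m crank '[{"xyz":[-0.011,-0.023,0],"twist":-2.2},{"xyz":[-0.022,-0.046,0],"twist":-4.4},{"xyz":[-0.032,-0.07,0],"twist":-6.6},{"xyz":[-0.043,-0.093,0.005],"twist":-8.8},{"xyz":[-0.054,-0.116,0.015],"twist":-11},{"xyz":[-0.064,-0.138,0.03],"twist":-12.8},{"xyz":[-0.064,-0.138,0.04],"twist":-12.8},{"xyz":[-0.064,-0.138,0.04],"twist":-12.8}]'; python3 -m crank '[{"xyz":[0,0,0],"twist":0},{"xyz":[0,0,0],"twist":0}]'
python3 -c "
from h import *
J[:]=.528,.2567
snap('wrist','w3');rel(jw(30,0),.013,-9.9)
cv2.imwrite('pics/w3b.png',cv2.resize(cv2.imread('pics/w3.png')[100:270,60:380],None,fx=2.5,fy=2.5,interpolation=2))"
```

```text
time: 9.38
ee_pos: [0.5556, 0.2507, 0.0367]
ee_rot: [-0.272, -3.128, 0.001]
ft_force: [-0.7, -0.3, 0.0]
gripper_width: 0.0244
grip_force: 20.0
time: 9.62
ee_pos: [0.5565, 0.2513, 0.0382]
ee_rot: [0.269, 3.129, 0.001]
ft_force: [-0.4, -0.1, -0.7]
gripper_width: 0.0243
grip_force: 20.0
t 9.68 ee [0.5564 0.2512 0.0382] shift mm [-1.   0.5 25.2] yaw now -9.84 twist 0.1 F [ 0.2 -0.1 -0.6]
```

View pics/w3b.png

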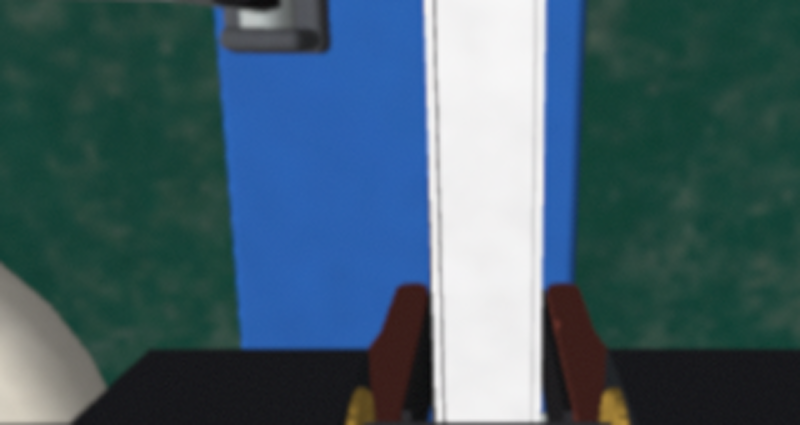

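The channel hides the strip here, and my crop left out the near end. I'll crop that part.

```bash
python3 -c "
import cv2
cv2.imwrite('pics/w3c.png',cv2.resize(cv2.imread('pics/w3.png')[0:130,130:310],None,fx=4.4,fy=4.4,interpolation=2))"
```

```text
(no output)
```

View pics/w3c.png

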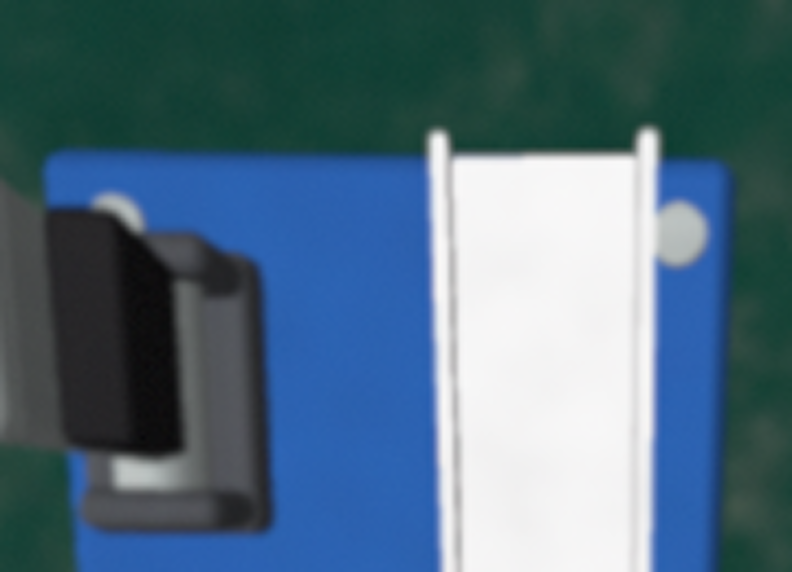

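```bash
python3 -c "
from h import *
J[:]=.528,.2567
f=lambda a:((a[0]+.5)/4.4-.5+130,(a[1]+.5)/4.4-.5)
g=lambda a:((a[0]+.5)/2.5-.5+60,(a[1]+.5)/2.5-.5+100)
for n,q,h in(('plate -x,-y',f((47,153)),.01),('plate -x+y',f((728,163)),.01),('plate -x mid',f((300,157)),.01),('plate +y',f((722,400)),.01),('+y far',g((574,320)),.01),('-y far',g((241,340)),.01),('ch L',f((428,134)),.0472),('ch R',f((659,134)),.0472),('floor L',f((450,154)),.037),('floor R',f((637,154)),.037)
 ,('ch far L',g((432,280)),.0472),('ch far R',g((544,280)),.0472)):
  print(n,wj(atz('w3',*q,h)).round(1))
"
```

```text
plate -x,-y [-82.1 -67. ]
plate -x+y [-81.2  24.3]
plate -x mid [-81.8 -33.2]
plate +y [-51.1  24.6]
+y far [40.  24.8]
-y far [ 46.  -68.7]
ch L [-75.6 -12.8]
ch R [-75.6  12.1]
floor L [-76.  -11.2]
floor R [-76.   10.4]
ch far L [ 15.4 -11.8]
ch far R [15.3 13. ]
```

```bash
python3 -m crank '[{"xyz":[-0.0006,0,0.008],"twist":0.4},{"xyz":[-0.0006,0,0.016],"twist":0.4},{"xyz":[-0.0006,0,0.021],"twist":0.4},{"xyz":[-0.0006,0,0.024],"twist":0.4},{"xyz":[-0.0006,0,0.025],"twist":0.4},{"xyz":[-0.0006,0,0.025],"twist":0.4}]'
```

```text
time: 10.42
ee_pos: [0.5566, 0.2503, 0.0131]
ee_rot: [-0.281, -3.129, 0.0]
ft_force: [-2.5, -1.2, 5.1]
gripper_width: 0.0247
grip_force: 20.0
```

```bash
python3 -m crank '[{"xyz":[0,0,0],"twist":0},{"xyz":[0,0,0],"twist":0},{"xyz":[0,0,0],"twist":0},{"xyz":[0,0,-0.02],"twist":0},{"xyz":[0,0,-0.07],"twist":0},{"xyz":[-0.0,0,-0.125],"twist":0},{"xyz":[0,0,-0.18],"twist":0},{"xyz":[0,0,-0.18],"twist":0}]' 0.05
python3 -c "
from h import *
J[:]=.528,.2567
snap('wrist','w4');
rel(jw(-84,bar(1.45)[0]),.19,-9.9)
cv2.imwrite('pics/w4b.png',cv2.resize(cv2.imread('pics/w4.png')[60:260,120:360],None,fx=3,fy=3,interpolation=2))"
```

```text
time: 11.42
ee_pos: [0.5597, 0.2517, 0.1992]
ee_rot: [0.281, 3.12, 0.008]
ft_force: [-0.1, 0.6, -0.7]
gripper_width: 0.0502
grip_force: 0.0
t 11.47 ee [0.5581 0.251  0.1963] shift mm [114.3 -57.8   5.5] yaw now -10.28 twist -0.4 F [ 0.4  0.  -0.6]
```

View pics/w4b.png

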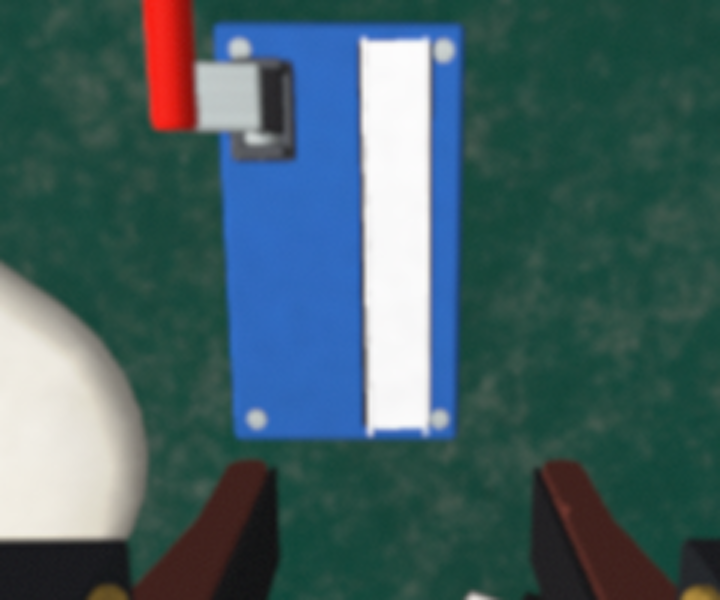

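The channel covers the strip from (395,38) to (398,432), with a dark sliver showing on each side. The clip is still open, with the bar at (170,65). I'll put numbers on that.

```bash
python3 -c "
from h import *
J[:]=.528,.2567
f=lambda a:((a[0]+.5)/3-.5+120,(a[1]+.5)/3-.5+60)
for n,a,h in(('p--',(216,25),.01),('p-+',(462,25),.01),('p+-',(236,438),.01),('p++',(456,438),.01),('c--',(361,38),.022),('c-+',(430,38),.022),('c+-',(368,434),.022),('c++',(430,434),.022)):
  print(n,wj(atz('w4',*f(a),h)).round(1))
z=ld('w4');p=z['p'].astype(int);m=(p[:,:,0]>170)&(p[:,:,1]<70)&(p[:,:,2]<70);v,u=np.nonzero(m)
P=np.array([dep('w4',a,b) for a,b in zip(u,v) if 0<b<380]);P=P[P[:,2]>.1];Q=np.array([wj(q) for q in P]);print(Q.min(0),Q.max(0),np.median(Q,0),np.median(P[:,2]))
"
```

```text
p-- [-81.6 -66.9]
p-+ [-81.3  24.6]
p+- [ 79.8 -68.8]
p++ [80.6 23.8]
c-- [-75.6 -12.7]
c-+ [-75.4  12.2]
c+- [ 74.6 -12.8]
c++ [74.9 12.4]
[-105.47246432  -63.66313525] [-42.39745722 -53.36240694] [-76.9275988  -57.94994733] 0.12415838557462511
```

The channel is within 1 mm of where it should be. Next I'll fetch the bar.

```bash
python3 -m crank '[{"xyz":[0.038,-0.019,0],"twist":-0.4},{"xyz":[0.076,-0.038,0],"twist":-0.4},{"xyz":[0.114,-0.058,0],"twist":-0.4},{"xyz":[0.114,-0.058,0.03],"twist":-0.4},{"xyz":[0.114,-0.058,0.06],"twist":-0.4},{"xyz":[0.114,-0.058,0.09],"twist":-0.4},{"xyz":[0.114,-0.058,0.097],"twist":-0.4},{"xyz":[0.114,-0.058,0.097],"twist":-0.4}]'; python3 -m crank '[{"xyz":[0,0,0],"twist":0},{"xyz":[0,0,0],"twist":0},{"xyz":[0,0,0],"twist":0},{"xyz":[0,0,0],"twist":0},{"xyz":[0,0,0],"twist":0}]' 0.005 20
python3 - <<'E'
from h import *
J[:]=.528,.2567
s=ctrl.observe();print(wj(s['ee_pos']),s['ee_pos'])
y0,z0=bar(1.45)
for t in np.arange(1.4,-.01,-.1):
    y,z=bar(t);print(round(t,2),round(y-y0,1),round((z0-z)*1000,1))
E
```

```text
time: 12.48
ee_pos: [0.4337, 0.2134, 0.0953]
ee_rot: [-0.27, -3.128, 0.001]
ft_force: [-0.5, -0.3, 1.1]
gripper_width: 0.0497
grip_force: 0.0
time: 13.1
ee_pos: [0.4343, 0.2135, 0.096]
ee_rot: [0.27, 3.13, -0.0]
ft_force: [-0.8, -2.5, 4.7]
gripper_width: 0.0118
grip_force: 20.0
[-84.86197946 -58.61834648] [0.43432347 0.21354476 0.09603127]
1.4 4.4 -0.4
1.3 13.2 -0.4
1.2 22.0 0.4
1.1 30.7 2.1
1.0 39.1 4.6
0.9 47.3 8.0
0.8 55.1 12.2
0.7 62.4 17.1
0.6 69.2 22.7
0.5 75.4 29.0
0.4 80.9 35.9
0.3 85.7 43.3
0.2 89.8 51.1
0.1 93.1 59.3
-0.0 95.5 67.8
```

```bash
python3 -m crank '[{"xyz":[0,0.0044,-0.0004],"twist":0},{"xyz":[0,0.0132,-0.0004],"twist":0},{"xyz":[0,0.022,0.0004],"twist":0},{"xyz":[0,0.0307,0.0021],"twist":0},{"xyz":[0,0.039,0.0046],"twist":0},{"xyz":[0,0.0473,0.008],"twist":0},{"xyz":[0,0.055,0.0122],"twist":0},{"xyz":[0,0.0624,0.017],"twist":0}]'; python3 -m crank '[{"xyz":[0,0.0068,0.0056],"twist":0},{"xyz":[0,0.013,0.012],"twist":0},{"xyz":[0,0.0185,0.0188],"twist":0},{"xyz":[0,0.0233,0.0262],"twist":0},{"xyz":[0,0.0274,0.034],"twist":0},{"xyz":[0,0.030,0.040],"twist":0},{"xyz":[0,0.0318,0.0455],"twist":0},{"xyz":[0,0.0318,0.0455],"twist":0}]'
python3 -c "
from h import *
J[:]=.528,.2567
rel(jw(-84,bar(.0)[0]),bar(.0)[1]-.022)"
```

```text
time: 14.1
ee_pos: [0.4454, 0.2759, 0.0785]
ee_rot: [0.27, 3.129, 0.001]
ft_force: [3.8, -1.6, 1.6]
gripper_width: 0.0115
grip_force: 20.0
time: 15.1
ee_pos: [0.4504, 0.3067, 0.0328]
ee_rot: [-0.271, -3.13, -0.0]
ft_force: [3.0, 2.5, -1.6]
gripper_width: 0.0117
grip_force: 20.0
t 15.1 ee [0.4504 0.3067 0.0328] shift mm [-1.   2.1  4.8] yaw now -9.88 twist None F [ 3.   2.5 -1.6]
```

```bash
python3 -m crank '[{"xyz":[0,0.001,0.002],"twist":0},{"xyz":[0,0.0015,0.004],"twist":0},{"xyz":[0,0.0015,0.005],"twist":0}]'; python3 -m crank '[{"xyz":[0,0,0],"twist":0},{"xyz":[0,0,0],"twist":0},{"xyz":[0,0,0],"twist":0},{"xyz":[0,0,-0.02],"twist":0},{"xyz":[0,0,-0.06],"twist":0},{"xyz":[0.0,0,-0.11],"twist":0},{"xyz":[-0.04,0.03,-0.13],"twist":0},{"xyz":[-0.04,0.06,-0.13],"twist":0}]' 0.035
python3 -m crank '[{"xyz":[0,0.05,0],"twist":0},{"xyz":[0,0.06,0],"twist":0},{"xyz":[0,0.06,0],"twist":0}]'
python3 -c "
from h import *
a=snap('top','top5')[0];b=snap('scene','sc5')[0]
f=lambda i:cv2.resize(i[:,:,::-1],None,fx=4.5,fy=4.5,interpolation=2)
cv2.imwrite('pics/f.png',np.vstack([f(a[155:215,225:325])[:, :450],f(b[200:272,235:335])]))"
```

```text
time: 15.48
ee_pos: [0.4506, 0.3076, 0.0293]
ee_rot: [-0.271, -3.13, 0.001]
ft_force: [-1.0, -2.6, 18.1]
gripper_width: 0.0109
grip_force: 20.0
time: 16.48
ee_pos: [0.5037, 0.3613, 0.1611]
ee_rot: [0.273, 3.125, 0.005]
ft_force: [0.4, -0.7, -0.5]
gripper_width: 0.0349
grip_force: 0.0
time: 16.85
ee_pos: [0.51, 0.4192, 0.1576]
ee_rot: [-0.269, -3.129, 0.002]
ft_force: [-0.2, -0.1, -0.1]
gripper_width: 0.0351
grip_force: 0.0
```

View pics/f.png

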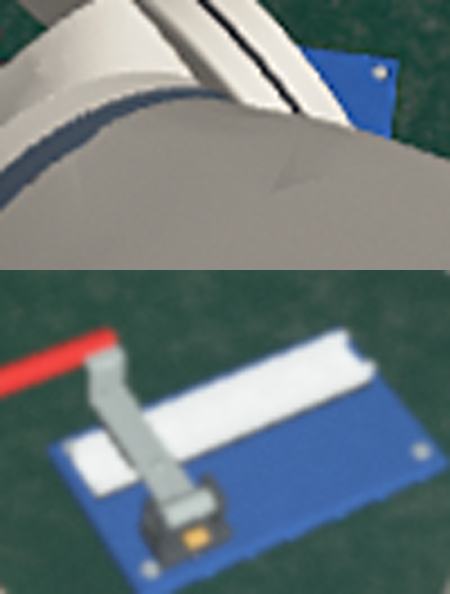

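The scene view shows the clip's arm lying across the channel, which is in line on the strip, with the hand clear of both. The arm hides most of the jig in the top view. I'll hand the job in.

```bash
python3 -c "
from h import *
J[:]=.528,.2567
f=lambda a:((a[0]+.5)/4.5-.5+235,(a[1]-270+.5)/4.5-.5+200)
print([wj(atz('sc5',*f(a),h)).round(1) for a,h in (((347,330),.022),((378,374),.02),((68,440),.022))])
print(ctrl.close_job())"
```

```text
[array([74.2, 10. ]), array([ 72.9, -18.9]), array([-77.3,  13.1])]
the job is handed in; nothing more can be done
None
```

The channel lies along the strip, within about 1 mm when measured before clamping. The clip is closed on it, the gripper has let go of everything, and the job was handed in at about 17 s; a rougher final check from the blurred scene view put its corners within a few millimetres.

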